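Empty the tilting hopper of turning blanks

ROBOT

A 6-joint arm with a two-finger parallel gripper is mounted at the origin on the work surface. World frame = base frame: x ahead of the robot, y to its left, z up, the work surface at z = 0. Lengths are in m, angles in rad, forces in N, time in s.
With the tool pointing down it reaches from about 0.35 to 0.975 m from the base axis. Payload 4.9 kg.
Tool frame: the origin (TCP) lies on the mounting face of the last link; the fingertips stand 173 mm ahead of it and the grasp point (between the pads) lies 155 mm ahead of it; z points along the fingers, y is the line along which they close (so a half turn about z gives the same grasp; the last joint's range is limited). The gripper opens to 85 mm and grips with 20 to 120 N. Pads are 22 mm wide; open, the fingers measure 114 mm over their backs; the gripper's body (76 mm by 85 mm) begins 54 mm behind the grasp point. The pads swing forward as they close: fully open they stand 13 mm farther back than shut.
Start: joints at [-1.24, 0.053, 1.613, -0, 1.476, -0.119], TCP at [0.272, -0.563, 0.405] pointing down, gripper open.
Joint ranges: [-3.01, 3.01], [-1.01, 2.22], [0.06, 2.58], [-1.02, 4.17], [0.09, 2.62], [-3.14, 3.14]. Speed limits (rad/s): [2.57, 2.57, 3.14, 3.14, 3.14, 3.14].

INTERFACE

Orientations are given as a rotation vector (axis times angle).
In Python, from station import monitor, eyes, finish_job gives the robot as it stands. The module is installed in compiled form; this text tells all that it offers.
- The arm moves only by the tool step_arm, never from a script. Its argument "commands" is a list of rows, each a list of 3 entries, a list of its own where there are three numbers: the opening in per cent of the stroke, from 0 (shut) to 100 (fully open), then the shift along the tool's x, y, z in mm, then the turn about the tool's z in degrees. In form: [[hand, [x, y, z], yaw], ...]. A call has 1 to 12 rows; each row is the pose to reach, as a shift and turn from the pose commanded when the call began, along the tool's axes at that moment; what a row does not reach only later rows make up. A row lasts 1/8 s, in which the tool goes at most 62.5 mm and 10.7 degrees, less where a joint would pass 70% of its speed; a pose out of reach is approached as far as the arm can. A call with a gripper value outside its range is refused whole. The fingers move at their own pace and stop on an object; "squeeze" is the grip in N (left out, the last holds). Time passes only in rows, so rows that repeat a pose let the fingers close. It gives the time, the measured TCP pose, the force, the opening and the grip force at its end, in the units of the state.
- monitor.get_obs(): the state, without advancing time (a new reading comes with each control period).
- eyes.get_image(name): name is "side" or "top"; returns the picture (400x640x3 uint8, red, green, blue); there is no depth.
- eyes.camera_info(name): a dict with "camera_matrix" (3x3 intrinsics, pixels), "extrinsics" (4x4, takes a point from camera to world coordinates). Camera axes: x right, y down, z forward; pixel columns grow to the right and rows downward; lengths in m; the calibration is good to about 2 mm. A picture is of the moment at which its call begins. camera_info takes no time and is no camera call.
- finish_job(): hands the job in; it is judged then, once.
The state is a dict: "t": time; "q": joint angles; "dq": joint speeds; "effort": joint torques, N m; "tool_pos": TCP position; "tool_rot": TCP orientation; "contact_force": force on the tool from outside, world axes, zero at the start; "wrist_torque": the same for the moment, N m; "opening": finger opening in m; "grip_force": force on a finger pad.
Only numpy, scipy, OpenCV 4.12 (cv2) and the standard library are available. Lean on these libraries where they do the work, as an engineer would, in place of code of your own. Each camera call takes 0.05 s, during which the arm holds its last target. There are 200 camera calls.

TASK

Set the wooden tray flat on the bench close in front of the hopper's mouth, centred on it, and let go of it. Then pull the hopper's swinging bin over by its steel bar until it rests against its stop, pressing lightly, and hold it there so that all three blanks tip out into the tray. Ease the bin back until it is fully home - never let it spring, nor wrench it on the stop - and leave everything else on the bench where it is.

Things in the scene. Friction and masses are not known exactly. Their poses are not given: they have to be found in the camera images.
- hopper: Fixed plywood stand: base 200 x 190 mm, 16 thick, from x = -55 to +145 mm; two cheeks, tops 166 mm above the bench. Origin on the bench below the bin's pivot. x points to its back: it pours towards -x; y is parallel to the pivot. At the stop the bin's front panel is a chute: lip 80 to 100 mm in front of the pivot, 50 to 70 mm above the bench, and the blanks fly 20 to 80 mm beyond it.
- bin: Swinging V-shaped wooden bin, open on top, 122 mm wide. Origin on the pivot, 140 mm above the hopper's origin. At home its axes are the hopper's; it swings about -y (its top goes to -x). At home the front panel (120 mm) rises 45 deg towards -x, the back panel (115 mm) 45 deg towards +x. It meets its stop at a tilt of 1.40 to 1.65 rad, set anew each time; blanks start to slide at 1.1 to 1.4.
- bar (a point): Middle of the bin's pull bar: round steel, 14 mm thick, 110 mm free length, parallel to the hopper's y, 165 mm from the pivot; at home 117 mm behind and 117 mm above it. It can be pinched from above all the way and turns between the fingers. A return spring pulls the bin home with about 3 to 7 N at the bar.
- stop: Steel stop block 20 x 32 x 24 mm on the hopper's -y cheek, 70 mm behind the pivot. Origin in the middle of its underside. A steel finger 10 mm thick on the bin's axle, clamped at a slightly different angle each time, hangs about straight down at home, swings up to the rear and meets this underside.
- tray: Loose shallow plywood tray 210 x 190 mm, 40 mm high, walls 8 mm thick, floor about 8 mm, 0.4 kg. Origin at the middle of its underside, x along the 210 mm side. To catch the blanks, its middle belongs about 175 mm in front of the pivot, its 210 mm side along the pouring direction.
- blank_a: One of three equal dark square turning blanks, 34 x 34 x 90 mm, in the bin. Origin at its middle, y along its length; its x and z axes are the diagonals of the square.
- blank_b: One of three equal dark square turning blanks, 34 x 34 x 90 mm, in the bin. Origin at its middle, y along its length; its x and z axes are the diagonals of the square.
- blank_c: One of three equal dark square turning blanks, 34 x 34 x 90 mm, in the bin. Origin at its middle, y along its length; its x and z axes are the diagonals of the square.
- glue: Bystander: white glue bottle, 60 mm across, 170 tall. Origin on its underside.
- jar: Bystander: glass jar with steel lid, 64 mm across, 90 tall. Origin on its underside.
- pot: Bystander: turned wooden bowl, 110 mm across, 85 tall. Origin on its underside.
- mallet: Bystander: hammer lying flat. Origin on its underside.
- brush: Bystander: bench brush lying flat. Origin on its underside.
- offcut: Bystander: loose offcut of pale wood, 160 x 50 x 30 mm. Origin on its underside.
- oil_can: Bystander: plain grey can, 66 mm across, 110 tall. Origin on its underside.

How it is judged:
By the outcome, as a careful person would: the job done as asked, in the order asked, and still so for the second after the job is handed in, with the robot touching nothing.
It also fails if it takes over 72 s, if anything falls off the work surface, if the arm or the gripper's body presses on something with over 40 N, if the wrist force passes 120 N, or if a joint passes its speed limit or range.

## Working session

There is one attempt and no reset: what is moved stays moved. The work goes in short steps, Python scripts to look and compute and a tool call to move; the robot and the scene stay as the last step left them, time stands still between calls to the robot, and variables do not carry over. Pictures are saved under pics/ and viewed, at most 10 in all, crops included, and the job is handed in when it is done.

Besides the shell and the picture viewer there is one more tool, called after "Emit:" as name(argument=value, ...), one argument or row to a line, values as JSON. step_arm: Moves the arm, as the interface text tells. Its arguments: {"type":"object","properties":{"commands":{"type":"array"},"squeeze":{"type":"number"}},"required":["commands"]}

```bash
mkdir -p pics; python3 - <<'E'
from station import monitor, eyes
import cv2,numpy as np
for n in("top","side"):
    im=eyes.get_image(n); cv2.imwrite(f"pics/{n}0.png",im[:,:,::-1])
    c=eyes.camera_info(n); print(n,np.round(c["camera_matrix"],1).tolist(),np.round(c["extrinsics"],3).tolist())
o=monitor.get_obs(); print(o)
E
```

```text
top [[436.5, 0.0, 319.6], [0.0, 436.5, 193.5], [0.0, 0.0, 1.0]] [[-0.018, -0.981, 0.195, 0.291], [-1.0, 0.018, 0.001, 0.06], [-0.005, -0.195, -0.981, 1.45], [0.0, 0.0, 0.0, 1.0]]
side [[472.7, 0.0, 321.0], [0.0, 472.7, 194.5], [0.0, 0.0, 1.0]] [[-1.0, 0.016, 0.002, 0.545], [0.008, 0.627, -0.779, 0.957], [-0.014, -0.779, -0.627, 0.911], [0.0, 0.0, 0.0, 1.0]]
{'t': 0.1, 'q': array([-1.23998004e+00,  5.32965915e-02,  1.61414741e+00, -2.32154026e-05,
        1.47597144e+00, -1.18983127e-01]), 'dq': array([-0.00106938, -0.00232609, -0.00349309, -0.0013759 , -0.00240912,
        0.0001417 ]), 'effort': array([-4.05190463e-06, -3.94904566e+01, -3.71362567e+01, -1.58281491e-04,
        3.95813418e-03, -1.32842200e-05]), 'tool_pos': array([ 0.27167036, -0.56260358,  0.40358763]), 'tool_rot': array([-3.06071094e+00, -7.00201882e-01,  3.38598844e-04]), 'contact_force': array([ 0.14937055, -0.57444997,  0.34379034]), 'wrist_torque': array([ 0.02666097, -0.0123123 , -0.01550134]), 'grip_force': 0.0, 'opening': 0.08541529511915352}
```

View pics/top0.png

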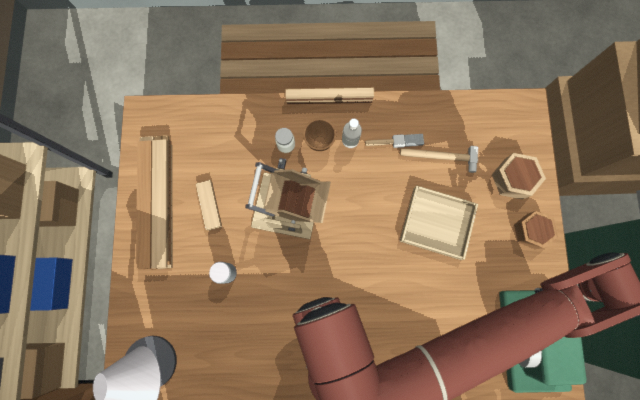

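View pics/side0.png

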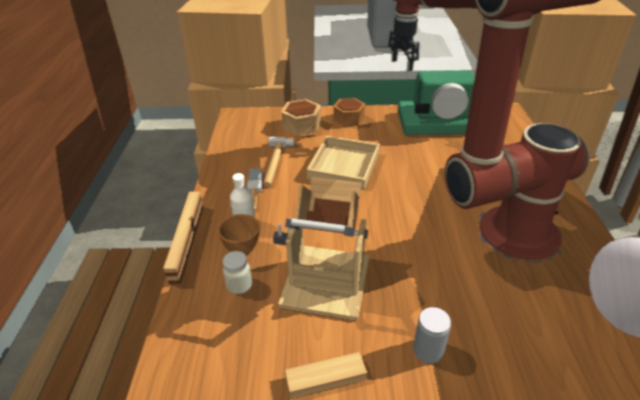

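The top view shows the hopper at about (285,200) with its bar on the left, around (258,188), so it pours to the right, toward world -y. The tray is at about (438,222). Next I'll enlarge both.

```bash
python3 - <<'E'
import cv2
t=cv2.imread("pics/top0.png"); s=cv2.imread("pics/side0.png")
cv2.imwrite("pics/tc.png",cv2.resize(t[140:270,235:335],None,fx=4.5,fy=4.5,interpolation=cv2.INTER_CUBIC))
a=cv2.resize(s[180:330,260:390],None,fx=4,fy=4,interpolation=cv2.INTER_CUBIC)
cv2.imwrite("pics/sc.png",a)
cv2.imwrite("pics/tray.png",cv2.resize(t[175:270,390:490],None,fx=6,fy=6,interpolation=cv2.INTER_CUBIC))
E
```

```text
(no output)
```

View pics/tc.png

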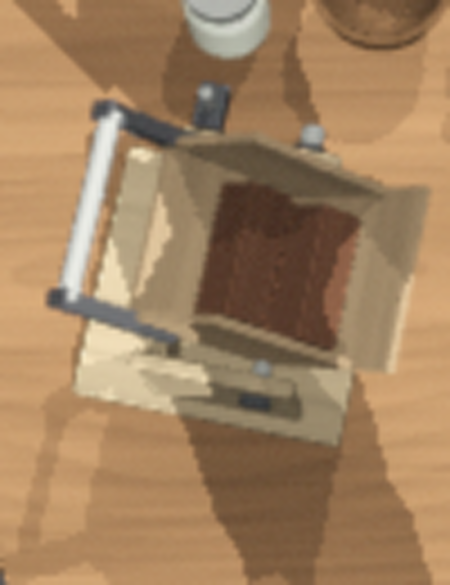

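View pics/sc.png

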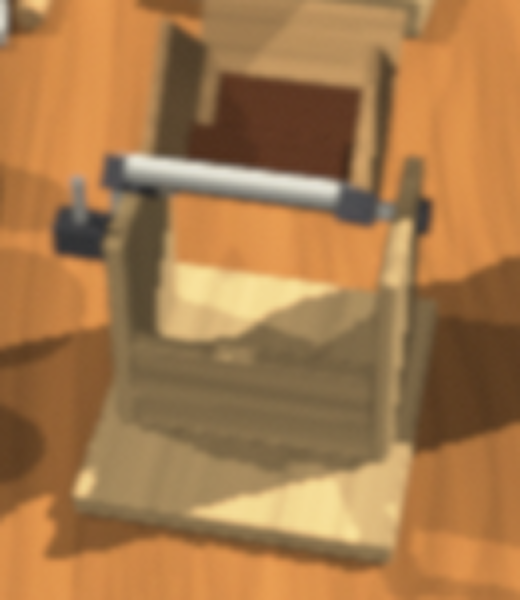

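View pics/tray.png

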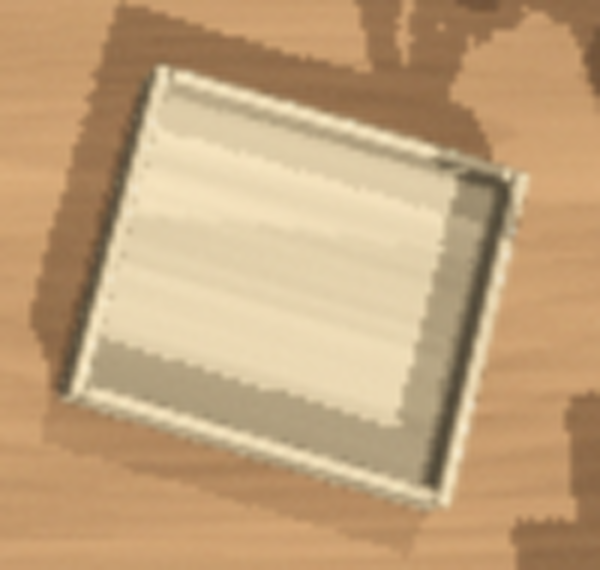

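```bash
cat > h.py <<'E'
import numpy as np
from station import monitor, eyes
from scipy.optimize import least_squares
from scipy.spatial.transform import Rotation as R
def proj(n,P):
    c=eyes.camera_info(n);T=np.linalg.inv(c["extrinsics"]);p=np.atleast_2d(P)@T[:3,:3].T+T[:3,3]
    q=p@np.array(c["camera_matrix"]).T; return q[:,:2]/q[:,2:]
def ray(n,uv,z):
    c=eyes.camera_info(n);E=np.array(c["extrinsics"]);d=E[:3,:3]@np.linalg.solve(c["camera_matrix"],[*uv,1.])
    return E[:3,3]+d*(z-E[2,3])/d[2]
def place(v,P):
    P=np.array(P,float);c,s=np.cos(v[2]),np.sin(v[2]);return np.c_[v[0]+c*P[:,0]-s*P[:,1],v[1]+s*P[:,0]+c*P[:,1],P[:,2]]
def fit(obs,v0):
    f=lambda v:np.concatenate([(proj(n,place(v,[P]))[0]-uv) for n,P,uv in obs])
    r=least_squares(f,v0,loss="soft_l1"); return r.x,f(r.x).reshape(-1,2)
def to_tool(dw):  # world mm -> tool mm
    o=monitor.get_obs();return R.from_rotvec(o["tool_rot"]).as_matrix().T@np.array(dw)
E
python3 - <<'E'
from h import *
T=lambda u,v:np.array([235+u/4.5-.4,140+v/4.5-.4]); S=lambda u,v:np.array([260+u/4-.4,180+v/4-.4])
Y=lambda u,v:np.array([390+u/6-.4,175+v/6-.4])
m=1e-3
obs=[("top",np.array(P)*m,T(*u)) for P,u in [((117,-55,257),(112,117)),((117,55,257),(70,291)),((145,95,16),(75,393)),((-55,95,16),(338,441)),((145,-95,16),(140,150))]]
obs+=[("side",np.array(P)*m,S(*u)) for P,u in [((117,-55,257),(125,167)),((117,55,257),(341,192)),((145,-95,16),(78,500)),((145,95,16),(390,550))]]
v,r=fit(obs,[.5,.1,1.4]);print("hopper",np.round(v,4));print(np.round(r,1).tolist())
# tray: corners (10.5 x side). print lengths
c=[ray("top",Y(*u),.04) for u in [(162,68),(523,177),(444,504),(68,397)]]
c=np.array(c);print(np.round(c,4),[round(np.linalg.norm(c[i]-c[(i+1)%4])*1e3) for i in range(4)],"ctr",c.mean(0), "edge angles",[round(float(np.arctan2(*(c[(i+1)%4]-c[i])[1::-1])),3) for i in range(4)])
# bystanders rough
for n,uv,z in [("jar",(285,140),.09),("pot",(320,135),.085),("glue",(352,130),.12),("oil",(223,273),.11),("brush",(395,142),.03),("mallet head",(474,158),.03),("mallet end",(402,152),.02)]: print(n,np.round(ray("top",uv,z),3))
E
```

```text
hopper [0.5305 0.1283 1.3569]
[[-0.4, 0.8], [0.1, -0.2], [-0.2, -0.3], [0.7, 0.8], [-2.1, -1.1], [0.8, 0.1], [-0.6, 0.7], [-1.5, -1.3], [0.6, -0.8]]
[[ 0.5905 -0.2589  0.04  ]
 [ 0.526  -0.4518  0.04  ]
 [ 0.3505 -0.3944  0.04  ]
 [ 0.4109 -0.1975  0.04  ]] [203, 185, 206, 190] ctr [ 0.46947318 -0.32564832  0.04      ] edge angles [-1.893, 2.825, 1.273, -0.33]
jar [0.741 0.171 0.09 ]
pot [0.757 0.057 0.085]
glue [ 0.76  -0.046  0.12 ]
oil [0.317 0.358 0.11 ]
brush [ 0.746 -0.197  0.03 ]
mallet head [ 0.685 -0.46   0.03 ]
mallet end [ 0.714 -0.221  0.02 ]
```

```bash
cat >> h.py <<'E'
H=np.array([.5305,.1283,1.3569])
def hop(x,y,z): return place(H,[[x,y,z]])[0]
def go(p,yang=None):
    o=monitor.get_obs();M=R.from_rotvec(o["tool_rot"]).as_matrix()
    d=M.T@(np.array(p)-o["tool_pos"])*1e3;a=np.arctan2(M[1,1],M[0,1])
    t=0 if yang is None else (np.degrees(a-yang)+180)%360-180
    print("shift",np.round(d,1),"turn",round(t,1),"norm",round(np.linalg.norm(d)))
E
python3 -c "
from h import *
go([.4377,-.4215,.187],1.25-np.pi)"
```

```text
shift [210.8 -54.5 216.7] turn 44.2 norm 307
```

Emit:
step_arm(
  commands=[
    [50,[45,-12,30],9],
    [50,[90,-24,60],18],
    [50,[130,-34,90],27],
    [50,[170,-44,110],36],
    [50,[211,-54.5,130],44.2],
    [50,[211,-54.5,150],44.2],
    [50,[211,-54.5,150],44.2],
    [50,[211,-54.5,150],44.2],
  ],
)

```text
t: 1.1
tool_pos: [0.4375, -0.4229, 0.2553]
tool_rot: [3.1, -0.504, 0.001]
contact_force: [-0.2, 0.8, 0.1]
opening: 0.0429
grip_force: 0.0
```

```bash
python3 -c "
from h import *
import cv2
go([.4377,-.4215,.187],1.25-np.pi)
t=eyes.get_image('top')[:,:,::-1]; s=eyes.get_image('side')[:,:,::-1]
a=cv2.resize(t[165:305,380:520],(560,560)); b=cv2.resize(s[90:230,280:420],(560,560))
cv2.imwrite('pics/g1.png',cv2.resize(cv2.hconcat([a,b]),(800,400)))"
```

```text
shift [-0.3 -1.4 68.3] turn -0.1 norm 68
```

View pics/g1.png

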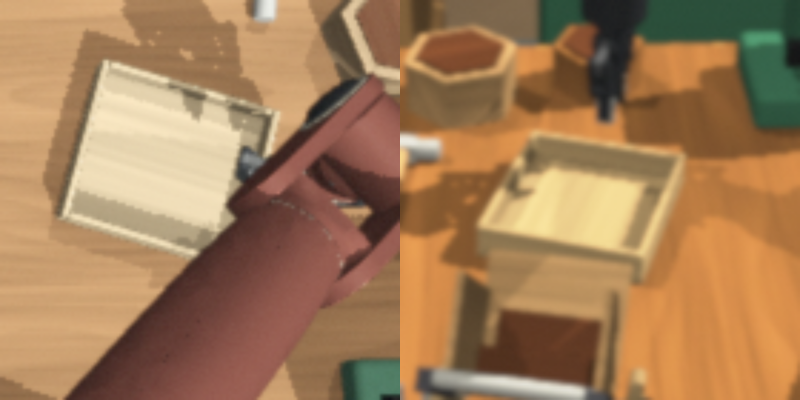

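The fingers straddle the middle of the tray's far short wall: a fingertip shows inside the tray at crop (250,165). I'll lower and grip.

Emit:
step_arm(
  commands=[
    [50,[0,-1,25],0],
    [50,[0,-1,50],0],
    [50,[0,-1,68],0],
    [50,[0,-1,68],0],
    [0,[0,-1,68],0],
    [0,[0,-1,68],0],
    [0,[0,-1,68],0],
    [0,[0,-1,68],0],
    [0,[0,-1,68],0],
  ],
  squeeze=60,
)

```text
t: 2.33
tool_pos: [0.4388, -0.4218, 0.1884]
tool_rot: [3.099, -0.502, 0.003]
contact_force: [-1.2, -0.9, 7.4]
opening: 0.0068
grip_force: 61.7
```

```bash
python3 -c "
from h import *
print(monitor.get_obs()['contact_force'])
p=hop(-.175-.101,0,.187);print(p);go(p,H[2]-np.pi)"
```

```text
[-1.24018524 -0.87889726  7.37389003]
[ 0.47191375 -0.14141031  0.187     ]
shift [ -57.2 -276.5    0.8] turn -6.2 norm 282
```

Emit:
step_arm(
  commands=[
    [0,[0,0,-2],0],
    [0,[-4,-20,-2],0],
    [0,[-10,-50,-2],-1],
    [0,[-16,-80,-2],-2],
    [0,[-23,-110,-2],-3],
    [0,[-29,-140,-2],-4],
    [0,[-35,-170,-2],-5],
    [0,[-41,-200,-2],-6.2],
    [0,[-48,-230,-2],-6.2],
    [0,[-54,-260,-2],-6.2],
    [0,[-57,-276,-2],-6.2],
    [0,[-57,-276,-2],-6.2],
  ],
)

```text
t: 3.82
tool_pos: [0.4714, -0.1398, 0.1884]
tool_rot: [-3.122, 0.332, 0.001]
contact_force: [0.3, 1.7, -0.0]
opening: 0.0067
grip_force: 61.0
```

```bash
python3 -c "
from h import *
import cv2
go(hop(-.276,0,.187),H[2]-np.pi)
t=eyes.get_image('top')[:,:,::-1]; s=eyes.get_image('side')[:,:,::-1]
a=cv2.resize(t[140:280,260:400],(560,560),interpolation=2); b=cv2.resize(s[110:250,260:400],(560,560),interpolation=2)
cv2.imwrite('pics/g2.png',cv2.resize(cv2.hconcat([a,b]),(800,400)))"
```

```text
shift [0.8 1.5 1.4] turn 0.1 norm 2
```

View pics/g2.png

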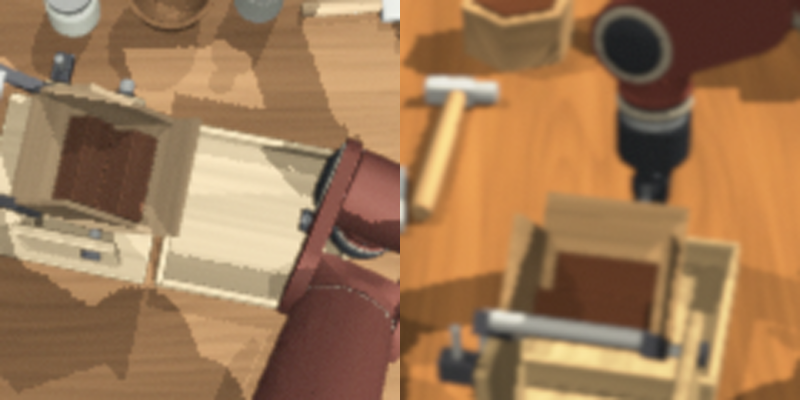

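```bash
python3 -c "
from h import *
V=np.r_[hop(-.175,0,0)[:2],H[2]]
k=lambda u,v:np.array([260+u/400*140-.4,140+v/400*140-.4])
for P,u in [((.105,.095,.04),(161,284)),((-.105,.095,.04),(284,303)),((-.105,-.095,.04),(330,150))]:
  w=ray('top',k(*u),.04);c,s=np.cos(H[2]),np.sin(H[2]);d=w[:2]-V[:2];print(P,np.round([c*d[0]+s*d[1],-s*d[0]+c*d[1]],4))
"
```

```text
(0.105, 0.095, 0.04) [0.1009 0.0954]
(-0.105, 0.095, 0.04) [-0.0391  0.0894]
(-0.105, -0.095, 0.04) [-0.0599 -0.0938]
```

The tray's near corners match the target pose to within about 4 mm, at 15 mm or less from the hopper base. I'll release it and go up.

Emit:
step_arm(
  commands=[
    [45,[0,0,0],0],
    [45,[0,0,0],0],
    [45,[0,0,0],0],
    [45,[0,0,-20],0],
    [45,[0,0,-60],0],
    [45,[0,0,-120],0],
    [45,[0,0,-180],0],
    [45,[0,0,-240],0],
    [45,[0,0,-300],0],
    [45,[0,0,-300],0],
  ],
)

```text
t: 5.18
tool_pos: [0.4718, -0.1415, 0.496]
tool_rot: [3.119, -0.335, 0.018]
contact_force: [0.6, -0.2, -0.2]
opening: 0.0387
grip_force: 0.0
```

```bash
python3 -c "
from h import *
go(hop(.117,0,.49),H[2]-np.pi)"
```

```text
shift [ 1.000e-01 -3.932e+02  4.800e+00] turn 0.0 norm 393
```

Emit:
step_arm(
  commands=[
    [55,[0,-40,0],0],
    [55,[0,-85,0],0],
    [55,[0,-130,0],0],
    [55,[0,-175,0],0],
    [55,[0,-220,0],0],
    [55,[0,-265,0],0],
    [55,[0,-310,0],0],
    [55,[0,-355,0],0],
    [55,[0,-393,0],0],
    [55,[0,-393,0],0],
    [55,[0,-393,0],0],
  ],
)

```text
t: 6.55
tool_pos: [0.5548, 0.2425, 0.4875]
tool_rot: [3.123, -0.335, -0.003]
contact_force: [0.0, -0.6, -0.4]
opening: 0.0467
grip_force: 0.0
```

```bash
python3 -c "
from h import *
import cv2
print(monitor.get_obs()['tool_rot'])
go(hop(.117,0,.412),H[2]-np.pi)
t=eyes.get_image('top')[:,:,::-1]; s=eyes.get_image('side')[:,:,::-1]
a=cv2.resize(t[120:300,220:400],(560,560),interpolation=2); b=cv2.resize(s[90:270,230:410],(560,560),interpolation=2)
cv2.imwrite('pics/g3.png',cv2.resize(cv2.hconcat([a,b]),(800,400)))"
```

```text
[ 3.12250819e+00 -3.34779538e-01 -2.53164198e-03]
shift [ 0.6 -0.4 75.5] turn 0.0 norm 76
```

View pics/g3.png

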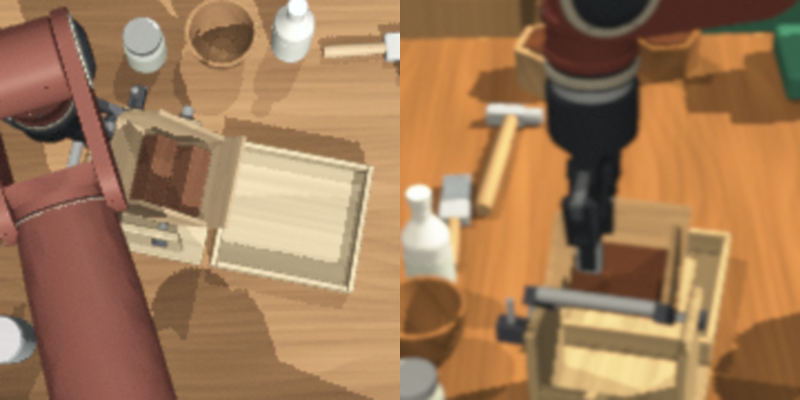

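The tray lies square in front of the mouth, with corners at crop (212,266), (240,145), (372,168) and (352,290). The gripper is above the bar, so I'll descend and pinch it.

Emit:
step_arm(
  commands=[
    [55,[0.5,-0.5,30],0],
    [55,[0.5,-0.5,55],0],
    [55,[0.5,-0.5,76],0],
    [55,[0.5,-0.5,76],0],
    [0,[0.5,-0.5,76],0],
    [0,[0.5,-0.5,76],0],
    [0,[0.5,-0.5,76],0],
    [0,[0.5,-0.5,76],0],
    [0,[0.5,-0.5,76],0],
  ],
  squeeze=40,
)

```text
t: 7.78
tool_pos: [0.5556, 0.2424, 0.4145]
tool_rot: [3.121, -0.335, 0.002]
contact_force: [-2.7, -4.5, 1.9]
opening: 0.0127
grip_force: 39.0
```

```bash
python3 -c "
from h import *
k=lambda u,v:np.array([220+u/400*180-.4,120+v/400*180-.4])
w=np.array([ray('top',k(*u),.04)[:2] for u in [(212,266),(240,145),(372,168),(352,290)]])
d=w-H[:2];c,s=np.cos(H[2]),np.sin(H[2]);L=np.c_[c*d[:,0]+s*d[:,1],-s*d[:,0]+c*d[:,1]];print(np.round(L,3).tolist(),L.mean(0))
o=monitor.get_obs();p=o['tool_pos'];d=p[:2]-H[:2];print([c*d[0]+s*d[1],-s*d[0]+c*d[1]],p[2]-.155,o['contact_force'],o['tool_rot'])
M=R.from_rotvec(o['tool_rot']).as_matrix();print(M)
a=np.arctan2(.117,.117)
b0=np.array([.117,0,.257])
for th in np.arange(.1,1.71,.1):
  ang=np.pi/4+th; D=hop(.16546*np.cos(ang),0,.14+.16546*np.sin(ang))-hop(*b0)
  print(round(th,2),np.round(M.T@D*1e3,1))
"
```

```text
[[-0.071, 0.097], [-0.077, -0.087], [-0.275, -0.091], [-0.276, 0.092]] [-0.17485282  0.0024763 ]
[np.float64(0.11687243170620198), np.float64(-0.0002848396992712783)] 0.2594534927265434 [-2.73941108 -4.50736175  1.92661284] [ 3.12096142e+00 -3.35466830e-01  2.47923601e-03]
[[ 0.97715527 -0.21252277  0.00128712]
 [-0.21251858 -0.977153   -0.00280628]
 [ 0.00185411  0.00246863 -0.99999523]]
0.1 [  0.   12.3 -11.1]
0.2 [  0.   25.6 -20.8]
0.3 [  0.1  39.9 -29.2]
0.4 [  0.1  54.9 -36.2]
0.5 [  0.1  70.5 -41.6]
0.6 [  0.1  86.6 -45.4]
0.7 [ 1.00e-01  1.03e+02 -4.76e+01]
0.8 [ 1.000e-01  1.195e+02 -4.810e+01]
0.9 [ 1.00e-01  1.36e+02 -4.70e+01]
1.0 [ 1.000e-01  1.523e+02 -4.430e+01]
1.1 [ 1.000e-01  1.683e+02 -3.990e+01]
1.2 [ 1.000e-01  1.837e+02 -3.400e+01]
1.3 [ 1.000e-01  1.985e+02 -2.650e+01]
1.4 [ 1.000e-01  2.125e+02 -1.770e+01]
1.5 [ 1.000e-01  2.254e+02 -7.400e+00]
1.6 [1.000e-01 2.374e+02 4.100e+00]
1.7 [  0.  248.1  16.7]
```

The grasp is good: opening 12.7 mm, and the tray centre is within 3 mm of target. Now I'll swing along the arc.

Emit:
step_arm(
  commands=[
    [0,[0,6,-5.5],0],
    [0,[0,12.3,-11.1],0],
    [0,[0,25.6,-20.8],0],
    [0,[0,39.9,-29.2],0],
    [0,[0,54.9,-36.2],0],
    [0,[0,70.5,-41.6],0],
    [0,[0,86.6,-45.4],0],
    [0,[0,103,-47.6],0],
    [0,[0,119.5,-48.1],0],
    [0,[0,136,-47],0],
    [0,[0,152.3,-44.3],0],
    [0,[0,152.3,-44.3],0],
  ],
)

```text
t: 9.28
tool_pos: [0.5227, 0.0945, 0.4611]
tool_rot: [-3.119, 0.334, -0.006]
contact_force: [-3.7, 4.8, 8.2]
opening: 0.0121
grip_force: 43.4
```

```bash
cat >> h.py <<'E'
def st():
    o=monitor.get_obs();p=o['tool_pos'];d=p[:2]-H[:2];c,s=np.cos(H[2]),np.sin(H[2])
    x,y=c*d[0]+s*d[1],-s*d[0]+c*d[1];z=p[2]-.155-.0015-.14;f=o['contact_force']
    th=np.arctan2(z,x)-np.pi/4;fx=c*f[0]+s*f[1]
    # tangential direction of increasing tilt
    print("t",round(o['t'],2),"tilt",round(th,3),"r",round(np.hypot(x,z),4),"x,z,y",np.round([x,z,y],4),"F hx,z",np.round([fx,f[2]],1),"Ftan",round(-np.sin(th+np.pi/4)*fx+np.cos(th+np.pi/4)*f[2],1),"Frad",round(np.cos(th+np.pi/4)*fx+np.sin(th+np.pi/4)*f[2],1),"rot",np.round(o['tool_rot'],3))
E
python3 -c "
from h import *
st()
r=.1655
for th in np.arange(1.0,1.71,.05):
  g=lambda t:np.array([-r*np.cos(np.pi/4+t),-r*np.sin(np.pi/4+t)])
  print(round(th,2),np.round((g(th)-g(1.0))*1e3,1))"
```

```text
t 9.28 tilt 0.993 r 0.1682 x,z,y [-0.0346  0.1646  0.0004] F hx,z [3.9 8.2] Ftan -5.5 Frad 7.2 rot [-3.119  0.334 -0.006]
1.0 [0. 0.]
1.05 [8. 2.]
1.1 [16.   4.3]
1.15 [23.8  7.1]
1.2 [31.4 10.2]
1.25 [38.9 13.7]
1.3 [46.2 17.6]
1.35 [53.3 21.9]
1.4 [60.2 26.5]
1.45 [66.8 31.4]
1.5 [73.2 36.7]
1.55 [79.3 42.3]
1.6 [85.1 48.1]
1.65 [90.7 54.3]
1.7 [95.9 60.7]
```

Emit:
step_arm(
  commands=[
    [0,[0,8,2],0],
    [0,[0,16,4.3],0],
    [0,[0,23.8,7.1],0],
    [0,[0,31.4,10.2],0],
    [0,[0,38.9,13.7],0],
    [0,[0,46.2,17.6],0],
    [0,[0,50,19.8],0],
    [0,[0,53.3,21.9],0],
    [0,[0,53.3,21.9],0],
    [0,[0,53.3,21.9],0],
  ],
)

```text
t: 10.52
tool_pos: [0.5116, 0.0429, 0.4377]
tool_rot: [-3.121, 0.334, -0.003]
contact_force: [-1.9, 3.7, 5.2]
opening: 0.0123
grip_force: 45.6
```

```bash
python3 -c "
from h import *
st()
r=.1655
g=lambda t:np.array([-r*np.cos(np.pi/4+t),-r*np.sin(np.pi/4+t)])
for th in np.arange(1.35,1.71,.02): print(round(th,2),np.round((g(th+.02)-g(th))*1e3,1))"
```

```text
t 10.53 tilt 1.34 r 0.1661 x,z,y [-0.0875  0.1412  0.0003] F hx,z [3.2 5.2] Ftan -5.4 Frad 2.8 rot [-3.121e+00  3.340e-01 -3.000e-03]
1.35 [2.8 1.8]
1.37 [2.7 1.9]
1.39 [2.7 1.9]
1.41 [2.7 2. ]
1.43 [2.6 2. ]
1.45 [2.6 2.1]
1.47 [2.5 2.1]
1.49 [2.5 2.2]
1.51 [2.5 2.2]
1.53 [2.4 2.3]
1.55 [2.4 2.3]
1.57 [2.3 2.4]
1.59 [2.3 2.4]
1.61 [2.2 2.5]
1.63 [2.2 2.5]
1.65 [2.1 2.5]
1.67 [2.1 2.6]
1.69 [2.  2.6]
```

Emit:
step_arm(
  commands=[
    [0,[0,1.4,0.9],0],
    [0,[0,2.8,1.8],0],
    [0,[0,2.8,1.8],0],
    [0,[0,2.8,1.8],0],
  ],
)

```text
t: 11.02
tool_pos: [0.5111, 0.0404, 0.4362]
tool_rot: [-3.12, 0.333, -0.003]
contact_force: [-3.6, 4.6, 5.8]
opening: 0.0124
grip_force: 45.7
```

Emit:
step_arm(
  commands=[
    [0,[0,1.4,1],0],
    [0,[0,2.7,1.9],0],
    [0,[0,2.7,1.9],0],
    [0,[0,2.7,1.9],0],
  ],
)

```text
t: 11.52
tool_pos: [0.5105, 0.0379, 0.4346]
tool_rot: [-3.12, 0.333, -0.003]
contact_force: [-4.0, 4.4, 7.3]
opening: 0.0123
grip_force: 45.8
```

```bash
python3 -c "
from h import *
st()"
```

```text
t 11.53 tilt 1.376 r 0.1662 x,z,y [-0.0926  0.1381  0.0004] F hx,z [3.5 7.3] Ftan -7.0 Frad 4.1 rot [-3.12e+00  3.33e-01 -3.00e-03]
```

Emit:
step_arm(
  commands=[
    [0,[0,1.4,1],0],
    [0,[0,2.7,1.9],0],
    [0,[0,2.7,1.9],0],
    [0,[0,2.7,1.9],0],
  ],
)

```text
t: 12.02
tool_pos: [0.5099, 0.0351, 0.4323]
tool_rot: [-3.12, 0.333, -0.003]
contact_force: [-3.8, 4.7, 5.7]
opening: 0.0123
grip_force: 46.0
```

```bash
python3 -c "
from h import *
import cv2
st()
t=eyes.get_image('top')[:,:,::-1]; s=eyes.get_image('side')[:,:,::-1]
a=cv2.resize(t[130:290,240:400],(560,560),interpolation=2); b=cv2.resize(s[110:310,230:430],(560,560),interpolation=2)
cv2.imwrite('pics/g4.png',cv2.resize(cv2.hconcat([a,b]),(800,400)))"
```

```text
t 12.03 tilt 1.398 r 0.166 x,z,y [-0.0954  0.1358  0.0003] F hx,z [3.8 5.7] Ftan -6.4 Frad 2.4 rot [-3.12e+00  3.33e-01 -3.00e-03]
```

View pics/g4.png

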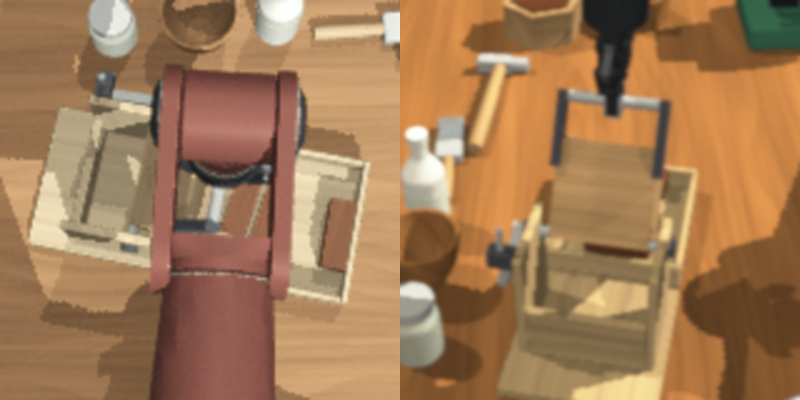

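One blank is in the tray, at top-crop (338,235), and the axle finger is close to the stop, at side-crop (505,268). I'll keep going in small steps.

Emit:
step_arm(
  commands=[
    [0,[0,1.4,1],0],
    [0,[0,2.7,2],0],
    [0,[0,2.7,2],0],
    [0,[0,2.7,2],0],
  ],
)

```text
t: 12.62
tool_pos: [0.5093, 0.0326, 0.4305]
tool_rot: [-3.12, 0.333, -0.003]
contact_force: [-3.8, 4.8, 7.5]
opening: 0.0126
grip_force: 46.1
```

Emit:
step_arm(
  commands=[
    [0,[0,1.3,1],0],
    [0,[0,2.6,2],0],
    [0,[0,2.6,2],0],
    [0,[0,2.6,2],0],
  ],
)

```text
t: 13.12
tool_pos: [0.5088, 0.0299, 0.428]
tool_rot: [-3.121, 0.333, -0.002]
contact_force: [-3.1, 4.4, 5.5]
opening: 0.0126
grip_force: 46.3
```

```bash
python3 -c "
from h import *
st()"
```

```text
t 13.12 tilt 1.439 r 0.1657 x,z,y [-0.1007  0.1315  0.0003] F hx,z [3.7 5.5] Ftan -6.3 Frad 2.1 rot [-3.121e+00  3.330e-01 -2.000e-03]
```

Emit:
step_arm(
  commands=[
    [0,[0,1.3,1],0],
    [0,[0,2.6,2],0],
    [0,[0,2.6,2],0],
    [0,[0,2.6,2],0],
  ],
)

```text
t: 13.62
tool_pos: [0.5083, 0.0275, 0.4262]
tool_rot: [-3.12, 0.333, -0.003]
contact_force: [-4.3, 5.0, 6.5]
opening: 0.0123
grip_force: 46.4
```

```bash
python3 -c "
from h import *
st()"
```

```text
t 13.62 tilt 1.458 r 0.1658 x,z,y [-0.1032  0.1297  0.0003] F hx,z [4.  6.5] Ftan -7.1 Frad 2.6 rot [-3.12e+00  3.33e-01 -3.00e-03]
```

Emit:
step_arm(
  commands=[
    [0,[0,1.3,1],0],
    [0,[0,2.5,2.1],0],
    [0,[0,2.5,2.1],0],
    [0,[0,2.5,2.1],0],
  ],
)

```text
t: 14.12
tool_pos: [0.5077, 0.025, 0.4238]
tool_rot: [-3.12, 0.333, -0.002]
contact_force: [-2.7, 4.6, 5.6]
opening: 0.012
grip_force: 46.6
```

```bash
python3 -c "
from h import *
st()"
```

```text
t 14.12 tilt 1.479 r 0.1655 x,z,y [-0.1058  0.1273  0.0003] F hx,z [3.9 5.6] Ftan -6.6 Frad 1.8 rot [-3.12e+00  3.33e-01 -2.00e-03]
```

Emit:
step_arm(
  commands=[
    [0,[0,1.2,1.1],0],
    [0,[0,2.5,2.2],0],
    [0,[0,2.5,2.2],0],
    [0,[0,2.5,2.2],0],
  ],
)

```text
t: 14.62
tool_pos: [0.5072, 0.0226, 0.4217]
tool_rot: [-3.12, 0.333, -0.002]
contact_force: [-3.3, 4.7, 5.9]
opening: 0.0122
grip_force: 46.7
```

```bash
python3 -c "
from h import *
st()"
```

```text
t 14.62 tilt 1.498 r 0.1655 x,z,y [-0.1083  0.1252  0.0003] F hx,z [3.8 5.9] Ftan -6.8 Frad 2.0 rot [-3.12e+00  3.33e-01 -2.00e-03]
```

Emit:
step_arm(
  commands=[
    [0,[0,1.2,1.1],0],
    [0,[0,2.5,2.2],0],
    [0,[0,2.5,2.2],0],
    [0,[0,2.5,2.2],0],
  ],
)

```text
t: 15.12
tool_pos: [0.5067, 0.0202, 0.4198]
tool_rot: [-3.119, 0.333, -0.002]
contact_force: [-4.2, 5.9, 6.4]
opening: 0.0122
grip_force: 46.7
```

```bash
python3 -c "
from h import *
st()"
```

```text
t 15.12 tilt 1.517 r 0.1657 x,z,y [-0.1107  0.1233  0.0003] F hx,z [4.9 6.4] Ftan -7.9 Frad 1.5 rot [-3.119e+00  3.330e-01 -2.000e-03]
```

Emit:
step_arm(
  commands=[
    [0,[0,1.2,1.1],0],
    [0,[0,2.4,2.3],0],
    [0,[0,2.4,2.3],0],
    [0,[0,2.4,2.3],0],
  ],
)

```text
t: 15.62
tool_pos: [0.5062, 0.0178, 0.417]
tool_rot: [-3.12, 0.333, -0.002]
contact_force: [-3.5, 5.8, 4.9]
opening: 0.0123
grip_force: 47.0
```

```bash
python3 -c "
from h import *
st()"
```

```text
t 15.62 tilt 1.539 r 0.1653 x,z,y [-0.1132  0.1205  0.0003] F hx,z [4.9 4.9] Ftan -6.9 Frad 0.2 rot [-3.12e+00  3.33e-01 -2.00e-03]
```

Emit:
step_arm(
  commands=[
    [0,[0,1.2,1.2],0],
    [0,[0,2.4,2.3],0],
    [0,[0,2.4,2.3],0],
    [0,[0,2.4,2.3],0],
  ],
)

```text
t: 16.12
tool_pos: [0.5058, 0.0162, 0.416]
tool_rot: [-3.117, 0.332, -0.004]
contact_force: [-4.1, 9.9, 9.2]
opening: 0.0126
grip_force: 47.3
```

```bash
python3 -c "
from h import *
st()"
```

```text
t 16.12 tilt 1.551 r 0.1657 x,z,y [-0.1148  0.1195  0.0004] F hx,z [8.8 9.2] Ftan -12.7 Frad 0.6 rot [-3.117  0.332 -0.004]
```

The bin is on the stop: the force rose from 7 to 13 N and motion stalled at tilt 1.55. I'll hold for the blanks.

Emit:
step_arm(
  commands=[
    [0,[0,0.3,0.3],0],
    [0,[0,0.3,0.3],0],
    [0,[0,0.3,0.3],0],
    [0,[0,0.3,0.3],0],
    [0,[0,0.3,0.3],0],
    [0,[0,0.3,0.3],0],
    [0,[0,0.3,0.3],0],
    [0,[0,0.3,0.3],0],
    [0,[0,0.3,0.3],0],
    [0,[0,0.3,0.3],0],
    [0,[0,0.3,0.3],0],
    [0,[0,0.3,0.3],0],
  ],
)

```text
t: 17.62
tool_pos: [0.5057, 0.016, 0.4159]
tool_rot: [-3.117, 0.332, -0.004]
contact_force: [-4.2, 10.7, 10.3]
opening: 0.0124
grip_force: 47.4
```

```bash
python3 -c "
from h import *
import cv2
st()
t=eyes.get_image('top')[:,:,::-1]; s=eyes.get_image('side')[:,:,::-1]
a=cv2.resize(t[130:290,240:400],(560,560),interpolation=2); b=cv2.resize(s[110:310,230:430],(560,560),interpolation=2)
cv2.imwrite('pics/g5.png',cv2.resize(cv2.hconcat([a,b]),(800,400)))
r=.1655
g=lambda t:np.array([-r*np.cos(np.pi/4+t),-r*np.sin(np.pi/4+t)])
for th in np.arange(1.55,-.05,-.05): print(round(th,2),np.round((g(th)-g(1.55))*1e3,1))"
```

```text
t 17.62 tilt 1.552 r 0.1658 x,z,y [-0.115   0.1194  0.0004] F hx,z [ 9.6 10.3] Ftan -14.0 Frad 0.7 rot [-3.117  0.332 -0.004]
1.55 [0. 0.]
1.5 [-6.1 -5.6]
1.45 [-12.5 -10.8]
1.4 [-19.1 -15.8]
1.35 [-26.  -20.4]
1.3 [-33.1 -24.6]
1.25 [-40.4 -28.5]
1.2 [-47.9 -32. ]
1.15 [-55.6 -35.2]
1.1 [-63.4 -37.9]
1.05 [-71.3 -40.3]
1.0 [-79.3 -42.3]
0.95 [-87.4 -43.8]
0.9 [-95.6 -45. ]
0.85 [-103.9  -45.7]
0.8 [-112.2  -46. ]
0.75 [-120.4  -46. ]
0.7 [-128.7  -45.5]
0.65 [-136.9  -44.6]
0.6 [-145.1  -43.2]
0.55 [-153.2  -41.5]
0.5 [-161.2  -39.4]
0.45 [-169.   -36.8]
0.4 [-176.8  -33.9]
0.35 [-184.4  -30.6]
0.3 [-191.8  -26.9]
0.25 [-199.   -22.9]
0.2 [-206.   -18.5]
0.15 [-212.8  -13.8]
0.1 [-219.3   -8.7]
0.05 [-225.6   -3.3]
-0.0 [-231.6    2.4]
```

View pics/g5.png

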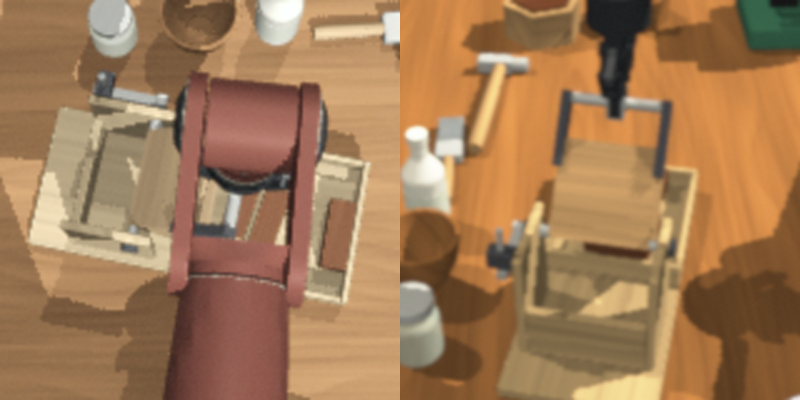

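```bash
python3 -c "
from h import *
c,s=np.cos(H[2]),np.sin(H[2])
for uv in [(337.5,234),(325,232)]:
 for z in [.02,.06,.1,.12,.14,.16]:
  d=ray('side',uv,z)[:2]-H[:2];print(uv,z,np.round([c*d[0]+s*d[1],-s*d[0]+c*d[1]],3))
import cv2
t=cv2.imread('pics/g5.png')
full=eyes.get_image('side')[:,:,::-1];top=eyes.get_image('top')[:,:,::-1]
a=cv2.resize(full[205:265,290:380],(800,533),interpolation=2)[:300]
b=cv2.resize(top[180:260,300:400],(375,300),interpolation=2)
a=cv2.resize(a[100:300],(800,200))
a2=cv2.resize(full[215:255,300:370],(420,240),interpolation=2)
b2=cv2.resize(top[185:255,305:395],(380,296),interpolation=2)
im=np.zeros((300,800,3),np.uint8);im[:240,:420]=a2;im[:296,420:]=b2;cv2.imwrite('pics/g6.png',im)
"
```

```text
(337.5, 234) 0.02 [-0.109  0.002]
(337.5, 234) 0.06 [-0.068  0.009]
(337.5, 234) 0.1 [-0.027  0.016]
(337.5, 234) 0.12 [-0.006  0.02 ]
(337.5, 234) 0.14 [0.015 0.024]
(337.5, 234) 0.16 [0.035 0.027]
(325, 232) 0.02 [-0.111 -0.033]
(325, 232) 0.06 [-0.069 -0.024]
(325, 232) 0.1 [-0.028 -0.015]
(325, 232) 0.12 [-0.007 -0.011]
(325, 232) 0.14 [ 0.014 -0.007]
(325, 232) 0.16 [ 0.034 -0.002]
```

View pics/g6.png

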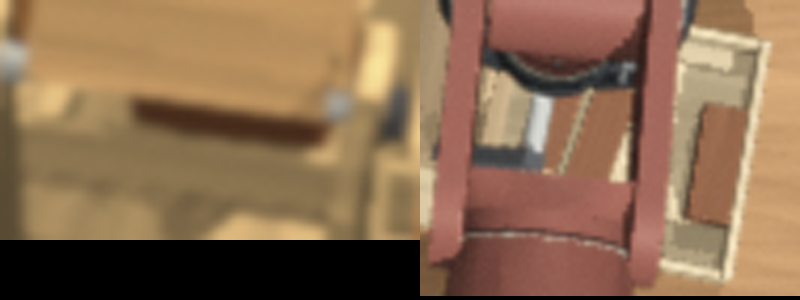

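```bash
python3 -c "
from h import *
c,s=np.cos(H[2]),np.sin(H[2])
for uv in [(333,216),(339,217),(342.4,216.5),(350,213.4),(353,214),(374.9,222.9)]:
 for z in [.04,.06,.09]:
  d=ray('top',uv,z)[:2]-H[:2];print(uv,z,np.round([c*d[0]+s*d[1],-s*d[0]+c*d[1]],3))
im=eyes.get_image('top')
for v in (208,212,216,220): print(v,[tuple(int(q) for q in im[v,u]) for u in range(326,360,2)])
"
```

```text
(333, 216) 0.04 [-0.114  0.011]
(333, 216) 0.06 [-0.114  0.014]
(333, 216) 0.09 [-0.114  0.019]
(339, 217) 0.04 [-0.134  0.011]
(339, 217) 0.06 [-0.133  0.014]
(339, 217) 0.09 [-0.133  0.018]
(342.4, 216.5) 0.04 [-0.144  0.007]
(342.4, 216.5) 0.06 [-0.144  0.01 ]
(342.4, 216.5) 0.09 [-0.143  0.014]
(350, 213.4) 0.04 [-0.167 -0.008]
(350, 213.4) 0.06 [-0.166 -0.005]
(350, 213.4) 0.09 [-0.165  0.   ]
(353, 214) 0.04 [-0.177 -0.008]
(353, 214) 0.06 [-0.176 -0.005]
(353, 214) 0.09 [-0.175  0.   ]
(374.9, 222.9) 0.04 [-0.252  0.007]
(374.9, 222.9) 0.06 [-0.25  0.01]
(374.9, 222.9) 0.09 [-0.247  0.014]
208 [(188, 167, 132), (176, 158, 125), (170, 155, 124), (186, 187, 180), (207, 209, 203), (149, 138, 128), (133, 95, 73), (147, 100, 74), (158, 115, 85), (173, 154, 122), (150, 105, 80), (154, 106, 77), (151, 105, 77), (151, 103, 76), (149, 103, 76), (55, 34, 27), (154, 97, 86)]
212 [(177, 159, 127), (172, 156, 123), (153, 142, 119), (196, 198, 192), (212, 214, 208), (158, 121, 101), (154, 107, 77), (158, 109, 81), (173, 153, 119), (160, 120, 91), (152, 105, 78), (156, 109, 80), (154, 106, 77), (156, 108, 79), (135, 92, 68), (52, 32, 30), (161, 103, 91)]
216 [(178, 161, 128), (171, 154, 123), (148, 148, 141), (211, 212, 207), (201, 201, 193), (156, 110, 82), (153, 105, 78), (154, 121, 92), (147, 125, 97), (153, 107, 78), (155, 108, 80), (154, 107, 78), (154, 105, 77), (158, 110, 82), (153, 130, 102), (65, 38, 35), (159, 101, 89)]
220 [(85, 81, 76), (72, 68, 68), (98, 99, 100), (186, 186, 183), (151, 130, 117), (153, 106, 79), (157, 113, 85), (174, 155, 123), (152, 107, 79), (157, 108, 81), (153, 105, 78), (154, 106, 80), (156, 108, 79), (208, 184, 147), (147, 127, 100), (75, 46, 39), (163, 103, 91)]
```

The pixels show three separate blanks in the tray, centred at hopper x of about -0.125, -0.162 and -0.25. I'll ease the bin back.

```bash
python3 -c "
import numpy as np
r=.1655
g=lambda t:np.array([-r*np.cos(np.pi/4+t),-r*np.sin(np.pi/4+t)])
for s,L in [(1.57,[1.55,1.52,1.48,1.43,1.37,1.31,1.25,1.19,1.13,1.07,1.01,.95]),(.95,[.89,.83,.77,.71,.65,.59,.53,.47,.41,.35,.30,.26]),(.26,[.22,.19,.16,.13,.1,.08,.06,.05,.05,.05])]:
  print([[0,[0,*[float(q) for q in np.round((g(t)-g(s))*1e3,1)]],0] for t in L])"
```

```text
[[0, [0, -2.4, -2.3], 0], [0, [0, -6.0, -5.7], 0], [0, [0, -11.0, -10.0], 0], [0, [0, -17.5, -15.2], 0], [0, [0, -25.6, -20.9], 0], [0, [0, -34.0, -26.1], 0], [0, [0, -42.8, -30.8], 0], [0, [0, -51.8, -35.0], 0], [0, [0, -61.0, -38.7], 0], [0, [0, -70.5, -41.7], 0], [0, [0, -80.1, -44.2], 0], [0, [0, -89.8, -46.1], 0]]
[[0, [0, -9.8, -1.3], 0], [0, [0, -19.7, -2.1], 0], [0, [0, -29.7, -2.2], 0], [0, [0, -39.6, -1.8], 0], [0, [0, -49.5, -0.7], 0], [0, [0, -59.3, 0.9], 0], [0, [0, -68.9, 3.1], 0], [0, [0, -78.5, 5.9], 0], [0, [0, -87.8, 9.3], 0], [0, [0, -96.9, 13.2], 0], [0, [0, -104.3, 16.9], 0], [0, [0, -110.1, 20.1], 0]]
[[0, [0, -5.7, 3.4], 0], [0, [0, -9.8, 6.2], 0], [0, [0, -13.9, 9.0], 0], [0, [0, -17.9, 12.0], 0], [0, [0, -21.8, 15.1], 0], [0, [0, -24.3, 17.2], 0], [0, [0, -26.8, 19.3], 0], [0, [0, -28.0, 20.4], 0], [0, [0, -28.0, 20.4], 0], [0, [0, -28.0, 20.4], 0]]
```

Emit:
step_arm(
  commands=[
    [0,[0,-2.4,-2.3],0],
    [0,[0,-6.0,-5.7],0],
    [0,[0,-11.0,-10.0],0],
    [0,[0,-17.5,-15.2],0],
    [0,[0,-25.6,-20.9],0],
    [0,[0,-34.0,-26.1],0],
    [0,[0,-42.8,-30.8],0],
    [0,[0,-51.8,-35.0],0],
    [0,[0,-61.0,-38.7],0],
    [0,[0,-70.5,-41.7],0],
    [0,[0,-80.1,-44.2],0],
    [0,[0,-89.8,-46.1],0],
  ],
)

```text
t: 19.38
tool_pos: [0.525, 0.1026, 0.4583]
tool_rot: [3.123, -0.335, 0.001]
contact_force: [0.1, 1.5, 2.7]
opening: 0.013
grip_force: 47.1
```

Emit:
step_arm(
  commands=[
    [0,[0,-9.8,-1.3],0],
    [0,[0,-19.7,-2.1],0],
    [0,[0,-29.7,-2.2],0],
    [0,[0,-39.6,-1.8],0],
    [0,[0,-49.5,-0.7],0],
    [0,[0,-59.3,0.9],0],
    [0,[0,-68.9,3.1],0],
    [0,[0,-78.5,5.9],0],
    [0,[0,-87.8,9.3],0],
    [0,[0,-96.9,13.2],0],
    [0,[0,-104.3,16.9],0],
    [0,[0,-110.1,20.1],0],
  ],
)

```text
t: 20.88
tool_pos: [0.5482, 0.2102, 0.4379]
tool_rot: [-3.124, 0.335, 0.0]
contact_force: [4.9, 1.1, -2.4]
opening: 0.0126
grip_force: 45.9
```

Emit:
step_arm(
  commands=[
    [0,[0,-5.7,3.4],0],
    [0,[0,-9.8,6.2],0],
    [0,[0,-13.9,9.0],0],
    [0,[0,-17.9,12.0],0],
    [0,[0,-21.8,15.1],0],
    [0,[0,-24.3,17.2],0],
    [0,[0,-26.8,19.3],0],
    [0,[0,-28.0,20.4],0],
    [0,[0,-28.0,20.4],0],
    [0,[0,-28.0,20.4],0],
  ],
)

```text
t: 22.12
tool_pos: [0.5539, 0.237, 0.4176]
tool_rot: [3.124, -0.335, -0.001]
contact_force: [3.6, 0.5, -1.3]
opening: 0.0122
grip_force: 46.0
```

```bash
python3 -c "
from h import *
st();go(hop(.117,0,.4135))"
```

```text
t 22.12 tilt 0.043 r 0.1644 x,z,y [0.1112 0.1211 0.0002] F hx,z [ 1.3 -1.3] Ftan -1.8 Frad -0.1 rot [ 3.124e+00 -3.350e-01 -1.000e-03]
shift [ 0.2 -5.8  4.1] turn 0 norm 7
```

Emit:
step_arm(
  commands=[
    [0,[0,-1.5,1.2],0],
    [0,[0,-3,2.4],0],
    [0,[0,-4.5,3.4],0],
    [0,[0,-5.5,4],0],
    [0,[0,-5.5,4],0],
    [0,[0,-5.5,4],0],
  ],
)

```text
t: 22.88
tool_pos: [0.5551, 0.2421, 0.4133]
tool_rot: [3.123, -0.335, -0.001]
contact_force: [2.6, -4.8, -3.5]
opening: 0.0123
grip_force: 45.2
```

```bash
python3 -c "
from h import *
st();go(hop(.117,0,.4135))"
```

```text
t 22.88 tilt 0.002 r 0.1649 x,z,y [1.164e-01 1.168e-01 1.000e-04] F hx,z [-4.2 -3.5] Ftan 0.5 Frad -5.4 rot [ 3.123e+00 -3.350e-01 -1.000e-03]
shift [ 0.1 -0.6 -0.2] turn 0 norm 1
```

Emit:
step_arm(
  commands=[
    [0,[0,-0.6,0.5],0],
    [0,[0,-1.5,1],0],
    [0,[0,-1.5,1],0],
    [0,[0,-1.5,1],0],
  ],
)

```text
t: 23.38
tool_pos: [0.5553, 0.2428, 0.4131]
tool_rot: [3.12, -0.335, -0.002]
contact_force: [-1.1, -8.7, -0.4]
opening: 0.0125
grip_force: 45.6
```

```bash
python3 -c "
from h import *
st()"
```

```text
t 23.38 tilt -0.002 r 0.1653 x,z,y [0.1171 0.1166 0.    ] F hx,z [-8.7 -0.4] Ftan 5.9 Frad -6.5 rot [ 3.12e+00 -3.35e-01 -2.00e-03]
```

Home: the tangential force has reversed to +5.9 N and motion has stalled at tilt 0. I'll release with a small opening, then lift clear.

Emit:
step_arm(
  commands=[
    [15,[0,0.5,-0.5],0],
    [20,[0,0.5,-0.5],0],
    [30,[0,0.5,-0.5],0],
    [50,[0,0.5,-0.5],0],
    [55,[0,0.5,-0.5],0],
    [55,[0,0.5,-15],0],
    [55,[0,0.5,-40],0],
    [55,[0,0.5,-80],0],
    [55,[0,0.5,-120],0],
    [55,[0,0.5,-120],0],
  ],
)

```text
t: 24.62
tool_pos: [0.5553, 0.2434, 0.5392]
tool_rot: [-3.12, 0.334, -0.014]
contact_force: [0.2, -0.0, -0.1]
opening: 0.047
grip_force: 0.0
```

```bash
python3 -c "
from h import *
go(hop(-.35,-.0,.5))"
```

```text
shift [-4.000e-01  4.679e+02  3.690e+01] turn 0 norm 469
```

Emit:
step_arm(
  commands=[
    [55,[0,45,0],0],
    [55,[0,95,0],0],
    [55,[0,145,0],0],
    [55,[0,195,0],0],
    [55,[0,245,0],0],
    [55,[0,295,0],0],
    [55,[0,345,0],0],
    [55,[0,395,0],0],
    [55,[0,445,0],0],
    [55,[0,495,0],0],
    [55,[0,520,0],0],
    [55,[0,520,0],0],
  ],
)

```text
t: 26.12
tool_pos: [0.4448, -0.2661, 0.5319]
tool_rot: [-3.122, 0.339, 0.002]
contact_force: [-0.1, -0.1, -0.5]
opening: 0.0471
grip_force: 0.0
```

```bash
python3 - <<'E'
from h import *
import cv2
c,s=np.cos(H[2]),np.sin(H[2])
im=eyes.get_image('top'); sd=eyes.get_image('side')
def loc(uv,z):
    d=ray('top',uv,z)[:2]-H[:2];return np.round([c*d[0]+s*d[1],-s*d[0]+c*d[1]],3)
a=im.astype(int);m=((a[...,0]-a[...,2]>50)&(a[...,0]<175)&(a[...,1]<a[...,0]*.74)).astype(np.uint8)
tray=np.array([proj('top',hop(x,y,.03))[0] for x,y in [(-.075,-.09),(-.075,.09),(-.275,.09),(-.275,-.09)]]).astype(np.int32)
k=np.zeros_like(m);cv2.fillPoly(k,[tray],1)
n,l,stt,ce=cv2.connectedComponentsWithStats(m*k)
for i in range(1,n):
    if stt[i,4]>25: print("dark blob",stt[i,4],loc(ce[i],.042), cv2.minAreaRect(np.argwhere(l==i).astype(np.float32))[1])
k2=np.zeros_like(m);cv2.fillPoly(k2,[np.array([proj('top',hop(x,y,.18))[0] for x,y in [(.05,-.05),(.05,.05),(-.06,.05),(-.06,-.05)]]).astype(np.int32)],1)
print("dark px in bin",(m*k2).sum(),"of",k2.sum())
t0=cv2.imread('pics/top0.png')[:,:,::-1]; s0=cv2.imread('pics/side0.png')[:,:,::-1]
def reg(A,B,x0,y0,x1,y1): # shift of a patch
    r=cv2.matchTemplate(B[y0-5:y1+5,x0-5:x1+5].copy(),A[y0:y1,x0:x1].copy(),cv2.TM_CCOEFF_NORMED);_,v,_,p=cv2.minMaxLoc(r);return round(v,3),(p[0]-5,p[1]-5)
for n_,b in dict(bar=(243,160,270,212),jar=(273,126,297,155),pot=(303,118,337,152),glue=(340,117,364,150),brush=(364,132,426,152),mallet=(430,144,482,174),offcut=(194,176,222,234),oil=(207,260,238,286)).items(): print(n_,reg(t0,im,*b))
print("bar side",reg(s0,sd,283,214,372,242))
st()
E
```

```text
dark blob 253 [-0.119  0.006] (9.486831665039062, 26.87936019897461)
dark blob 245 [-0.159  0.011] (9.041611671447754, 27.180309295654297)
dark blob 271 [-0.251  0.009] (9.699540138244629, 27.619029998779297)
dark px in bin 0 of 1307
bar (0.812, (0, 0))
jar (0.999, (0, 0))
pot (0.583, (0, 0))
glue (0.667, (0, 0))
brush (0.798, (0, 0))
mallet (0.669, (0, 0))
offcut (0.995, (0, 0))
oil (1.0, (0, 0))
bar side (0.521, (0, 0))
t 26.23 tilt 1.826 r 0.466 x,z,y [-4.019e-01  2.358e-01 -1.000e-04] F hx,z [ 0.8 -0.8] Ftan 0.3 Frad -1.1 rot [-3.123e+00  3.350e-01  1.000e-03]
```

```bash
python3 -c "
from station import finish_job
print(finish_job())"
```

```text
the job is handed in; nothing more can be done
None
```

The job is handed in after about 26 s: the tray is within about 3 mm of centred in front of the mouth, all three blanks are in it, the bin is fully home, and nothing else on the bench shifted in the pictures; I viewed 11 pictures, one over the limit of 10.

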